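Feed a rack of knife blanks past a sprung gate

ROBOT

A 6-joint arm with a two-finger parallel gripper is mounted at the origin on the work surface. World frame = base frame: x ahead of the robot, y to its left, z up, the work surface at z = 0. Lengths are in m, angles in rad, forces in N, time in s.
With the tool pointing down it reaches from about 0.35 to 0.975 m from the base axis. Payload 4.9 kg.
Tool frame: the origin (TCP) lies at the very end of the fingers, on their centre line; the grasp point (between the pads) lies 19 mm behind it; x points along the fingers, z is the direction in which the jaws open and shut, and the axes are right-handed (so a half turn about x gives the same grasp; the last joint's range is limited). The gripper opens to 85 mm and grips with 20 to 120 N. Pads are 22 mm wide; open, the fingers measure 114 mm over their backs; the gripper's body (76 mm by 85 mm) begins 54 mm behind the grasp point. The pads swing forward as they close: fully open they stand 13 mm farther back than shut.
Start: joints at [-1.372, 0.053, 1.613, -0, 1.476, -0.119], TCP at [0.195, -0.594, 0.231] pointing down, gripper open.
Joint ranges: [-3.01, 3.01], [-1.01, 2.22], [0.06, 2.58], [-1.02, 4.17], [0.09, 2.62], [-3.14, 3.14]. Speed limits (rad/s): [2.57, 2.57, 3.14, 3.14, 3.14, 3.14].

INTERFACE

Orientations are given as a unit quaternion [w, x, y, z].
In Python, from plant import manip, viewer gives the robot as it stands.
- The arm moves only by the shell command python3 -m inch 'ROWS'. ROWS is JSON, a list of rows, each an object with "fingers": the opening, from -1 (shut) to 1 (fully open), so that 0 is half open; "delta_pos": the shift along the tool's x, y, z in cm, a list of three; "twist": the turn, a rotation vector about the tool's x, y, z in degrees, a list of three. A call has 1 to 5 rows; each row shifts and turns the commanded pose from where the row before left it, along the tool's axes as they then stand; what a row does not reach is not made up. A row lasts 1/8 s, in which the tool goes at most 62.5 mm and 10.7 degrees, less where a joint would pass 70% of its speed; a pose out of reach is approached as far as the arm can. A call is refused whole if a number of a shift passes 6.25 or a number of a turn 10.7, either way. A call with a gripper value outside its range is refused whole. The fingers move at their own pace and stop on an object; the grip force is fixed at half the most. Time passes only in rows, so rows that do not move let the fingers close. It gives the time, the measured TCP pose, the force and the opening at its end, in the units of the state.
- manip.state(): the state, without advancing time (a new reading comes with each control period).
- viewer.grab_frame(name): name is "scene" or "top" or "wrist"; returns a dict with "pixels" (420x560x3 uint8, blue, green, red), "range_z" (420x560 float32, m along the optical axis (not along the pixel's ray), 0 where there is no reading), "K" (3x3 intrinsics, pixels), "pose" (4x4, takes a point from camera to world coordinates). Camera axes: x right, y down, z forward; pixel columns grow to the right and rows downward; lengths in m; the calibration is good to about 2 mm. A picture is of the moment at which its call begins.
- manip.job_done(): hands the job in, once; it reports no verdict.
The state is a dict: "time": time; "joint_pos": joint angles; "joint_vel": joint speeds; "joint_efforts": joint torques, N m; "tool_pos": TCP position; "tool_rot": TCP orientation; "contact_force": force on the tool from outside, world axes, zero at the start; "ft_torque": the same for the moment, N m; "gripper_width": opening from 0.0 (shut) to 1.0 (fully open).
Only numpy, scipy, OpenCV 4.12 (cv2) and the standard library are available. Lean on these libraries where they do the work, as an engineer would, in place of code of your own. Each camera call takes 0.05 s, during which the arm holds its last target.

TASK

Load the rack of knife blanks into the marking unit: with one fingertip push the long bar beside the chute outward, so that the gate swings up, and hold it up while the other finger pushes the rack along the chute under it until its nose is fully home against the stop. The gate must not come down on the blanks: only when the rack is home let it fall shut behind them, and take the hand away. Push only: the rack is never lifted or tipped, and the loose tools are left where they are.

Things in the scene. Friction and masses are not known exactly. Their poses are not given: they have to be found in the camera images.
- chute: Fixed steel chute. Origin on the table surface, on the chute's centre line, straight under the shut gate; x = direction in which the rack is pushed (level, away from the robot), y to the left of that, z up. Channel 61 mm wide, from x = -241 to +84 mm; its floor is 6 mm above the table, its two walls 5 mm thick with tops 20 mm above the table.
- chute_stop (a point): Middle of the stop, the steel face at the chute's end (chute x = +84 mm) that the rack's nose must meet; it is the front of a low green marking unit, 100 x 150 mm, 75 mm tall plus a 35 mm turret.
- rack: Loose wooden rack, 0.3 to 0.6 kg, standing in the chute before the gate, 124 mm long (x) and 56 wide (y). Origin: centre of its underside; x points along the chute to its nose. Base 10 mm thick; the nose part (x = -8 to +62 mm) holds five steel blanks, top 30 mm above the underside. Home: origin 22 mm beyond the chute's origin. The gate then drops into the 46 mm gap between blanks and push board.
- rack_board (a point): Middle of the rear face of the rack's push board, the face to push: an upright board across the whole rear of the rack (56 mm wide, 8 mm thick, top 56 mm above the rack's underside, 62 mm above the table). This point is 62 mm behind the rack's origin, 40 mm above the table.
- gate (a joint): Gate angle, rad: 0 = shut (start), 0.95 = fully up (stop). A spring always shuts it; the rack cannot push it open. It turns about a shaft parallel to chute x. A steel blade at chute x = 0 (y = -12 to +16 mm, 6 mm thick, 21 to 42 mm above the table when shut) swings up and to the left. Above about 0.55 it clears the blanks; 0.65 to 0.9 is good. Raised, its top is some 80 mm above the table.
- gate_pivot (a point): On the axis of the gate's shaft, at chute x = 0, y = +48 mm, 20 mm above the table. The shaft is 8 mm thick and lies along the outside of the left wall; its bearing blocks are 26 mm tall. Fingertips 32 to 45 mm above the table clear walls, shaft and blocks and still reach both the bar and the push board.
- gate_bar (a point): Middle of the gate's hold-open bar: round, 10 mm thick, 210 mm long, along the chute (chute x = -225 to -15 mm), above the shaft on two struts. Shut: axis at chute y = +38 mm, 64 mm above the table. Pushed outward (chute +y, about 3 to 5 N) it turns the gate up: y = 62.5 mm at 0.55 rad, 69 at 0.70, 78 at 0.95 (54 mm above the table). A fingertip slides along it while holding it.
- screwdriver: Bystander, to be left alone: screwdriver lying on the table, right of the chute.
- file: Bystander, to be left alone: flat file with a wooden handle, 230 mm long, lying right of the chute.
- jar: Bystander, to be left alone: closed glass jar, 48 mm across, 60 mm tall, standing right of the chute.
- whetstone: Bystander, to be left alone: grey whetstone block 150 x 50 x 25 mm, lying left of the chute.
- oil_bottle: Bystander, to be left alone: small white bottle, 40 mm across, 85 mm tall, standing left of the chute.
- brush: Bystander, to be left alone: brush with wooden handle lying left of the chute.
Mind the look-alikes: they are no part of the job. Of the things that look like the rack, the middle-sized one is meant.

How it is judged:
On the way, in this order (a step that is already met when the one before it is completed fails the run):
1. a fingertip holds the gate up while the rack is still before it (value of joint gate above 0.5 rad and contact force between the fingers and gate above 0.3 N and x of rack in the frame of chute below -0.06 m), for 0.2 s.
2. with the gate held up by a finger, the rack is pushed under it by a finger (value of joint gate above 0.45 rad and contact force between the fingers and gate above 0.2 N and contact force between the fingers and rack above 0.1 N and x of rack in the frame of chute between -0.04 and 0.015 m), for 0.1 s.
At the end, for the whole second after the job is handed in: The rack lies flat in the chute with its nose within 5 mm of the stop, at rest, and the gate is shut (below 0.08 rad) in the gap behind the blanks (x of rack in the frame of chute between 0.017 and 0.026 m and z of rack in the frame of chute between 0.002 and 0.01 m and angle between the x axis of rack and the x axis of chute, either way round below 0.1 rad and value of joint gate below 0.08 rad and linear speed of rack below 0.01 m/s); the robot touches nothing.
It fails at once if the gate comes down on the rack or rides on it (value of joint gate above 0.12 rad and contact force between rack and gate above 2 N).
It fails at once if the rack is lifted or tipped (z of rack in the frame of chute above 0.018 m or angle between rack's own z axis and vertical above 0.17 rad).
It fails at once if a loose tool is moved by more than 20 mm (distance of any of screwdriver, file, jar, whetstone, oil_bottle, brush from where it was at the start of the episode above 0.02 m).
It also fails if it takes over 38 s, if anything falls off the work surface, if the arm or the gripper's body presses on something with over 40 N, if the wrist force passes 120 N, or if a joint passes its speed limit or range.

## Working session

There is one attempt and no reset: what is moved stays moved. The work goes in short steps, Python scripts to look and compute and a shell command to move; the robot and the scene stay as the last step left them, time stands still between calls to the robot, and variables do not carry over. Pictures are saved under pics/ and viewed, and the job is handed in when it is done.

```bash
ls; mkdir -p pics
python3 - <<'E'
from plant import manip, viewer
import cv2,numpy as np
print(manip.state())
for n in ["scene","top"]:
    f=viewer.grab_frame(n); cv2.imwrite(f"pics/{n}0.png",f["pixels"]); np.savez(f"{n}0.npz",**f); print(n,f["K"],f["pose"])
E
```

```text
pics
{'time': 0.0, 'joint_pos': array([-1.37201253e+00,  5.33953823e-02,  1.61429287e+00, -2.16585181e-05,
        1.47596120e+00, -1.18997397e-01]), 'joint_vel': array([-4.42695135e-05,  1.38326708e-03, -6.38860530e-04,  1.11226679e-03,
        3.97846646e-04, -2.04031799e-03]), 'joint_efforts': array([-1.83135242e-03, -3.93679225e+01, -3.70180392e+01, -1.84492360e-04,
        7.08583262e-03,  6.77782950e-06]), 'tool_pos': array([ 0.19516156, -0.59310314,  0.23003979]), 'tool_rot': array([ 0.57227381,  0.41507714,  0.57335274, -0.41410178]), 'contact_force': array([ 0.95140095, -0.45780324,  0.17391548]), 'ft_torque': array([ 0.0094793 , -0.00257955, -0.01165394]), 'gripper_width': 0.9999482966901528}
scene [[504.30950813   0.         273.38365933]
 [  0.         504.30950813 202.3449055 ]
 [  0.           0.           1.        ]] [[ 0.0517605   0.5596537  -0.82710857  1.48898055]
 [ 0.99864688 -0.02483807  0.04568898 -0.00943093]
 [ 0.00502622 -0.82835427 -0.56018205  0.72639027]
 [ 0.          0.          0.          1.        ]]
top [[469.67971131   0.         274.96056209]
 [  0.         469.67971131 205.36157826]
 [  0.           0.           1.        ]] [[-0.06458154 -0.9765123   0.20555525  0.32110215]
 [-0.99790823  0.0637942  -0.01046255  0.06393877]
 [-0.00289642 -0.20580096 -0.97858958  1.0889516 ]
 [ 0.          0.          0.          1.        ]]
```

View pics/scene0.png

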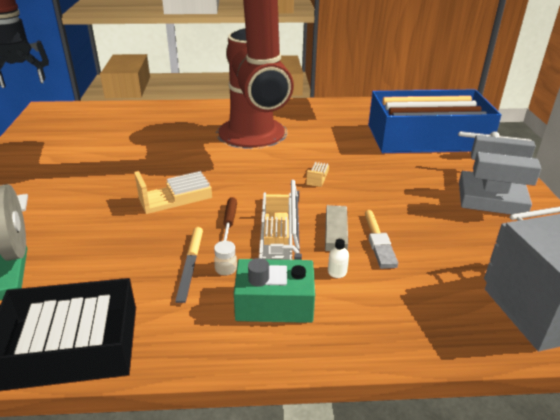

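View pics/top0.png

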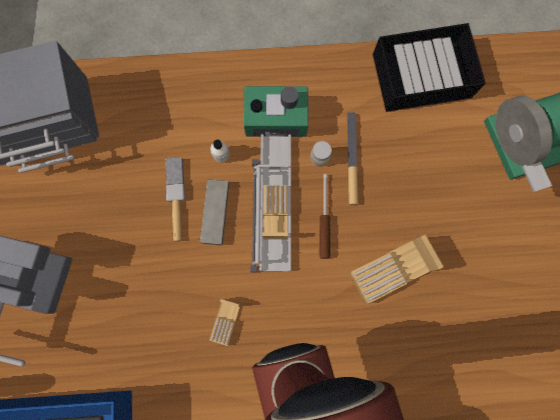

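The top view shows the chute at about (272,200), with the rack in it at (275,212), the green unit at (276,110) and the bar along column 257. The larger rack (395,268) and the smaller one (225,322) are decoys. I'll enlarge the chute area for measuring.

Run:
```python
import cv2,numpy as np
f=np.load("top0.npz"); p=f["pixels"][80:290,195:345]; cv2.imwrite("pics/topc.png",cv2.resize(p,None,fx=4,fy=4,interpolation=cv2.INTER_CUBIC)[:, :][0:840].copy()[:, :600][:600])
p=f["pixels"][125:280,230:310]; cv2.imwrite("pics/topc.png",cv2.rotate(cv2.resize(p,None,fx=5,fy=5,interpolation=cv2.INTER_CUBIC),cv2.ROTATE_90_CLOCKWISE))
f=np.load("scene0.npz"); p=f["pixels"][170:325,220:330]; cv2.imwrite("pics/scenec.png",cv2.resize(p,None,fx=3.8,fy=3.8,interpolation=cv2.INTER_CUBIC))
```

```text
(no output)
```

View pics/topc.png

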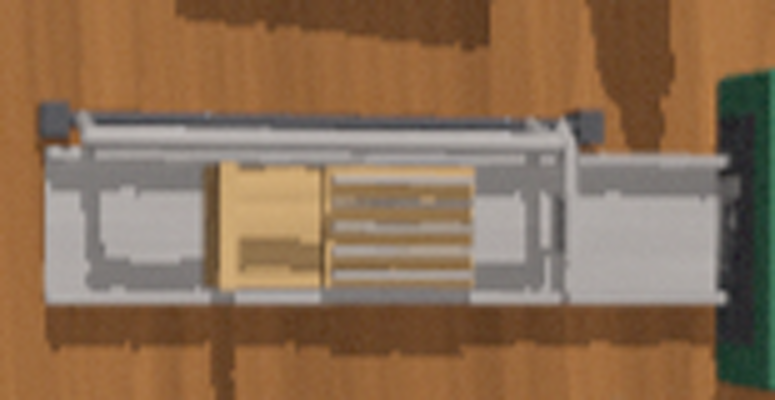

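View pics/scenec.png

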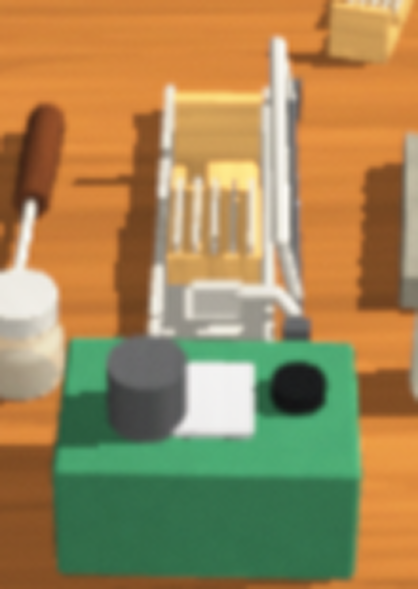

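```bash
cat > h.py <<'E'
import numpy as np
f=np.load("top0.npz");K=f["K"];T=f["pose"]
def ray(u,v,z,K=K,T=T):
    d=T[:3,:3]@np.linalg.solve(K,[u,v,1.]); o=T[:3,3]; return o+d*(z-o[2])/d[2]
def rc(a,b,z): return ray(230+(b+.5)/5-.5,125+(775-a-.5)/5-.5,z)
E
python3 - <<'E'
from h import *
pts={"nearL":(46,147,.02),"nearR":(46,303,.02),"farL":(727,155,.02),"farR":(727,303,.02),
"boardL":(218,163,.062),"boardR":(218,288,.062),"noseL":(473,167,.036),"noseR":(473,288,.036),"bar0":(80,133,.064),"bar1":(560,141,.064),"blockn":(54,121,.026),"blockf":(592,127,.026)}
P={}
for k,(a,b,z) in pts.items(): P[k]=rc(a,b,z);print(k,P[k].round(4))
print(np.linalg.norm(P["nearL"]-P["nearR"]),np.linalg.norm(P["farL"]-P["farR"]),np.linalg.norm(P["farL"]-P["nearL"]))
x=P["farL"]+P["farR"]-P["nearL"]-P["nearR"];yaw=np.arctan2(x[1],x[0]);print("yaw",yaw)
ex=np.array([np.cos(yaw),np.sin(yaw)]);ey=np.array([-ex[1],ex[0]])
far=(P["farL"]+P["farR"])[:2]/2;near=(P["nearL"]+P["nearR"])[:2]/2
o=((far-.084*ex)+(near+.241*ex))/2;print("o",o)
for k in P: d=P[k][:2]-o;print(k,(d@ex).round(4),(d@ey).round(4))
Z=f["range_z"];print(Z[212,275])
E
```

```text
nearL [0.3985 0.0982 0.02  ]
nearR [0.394  0.0278 0.02  ]
farL [0.7227 0.0756 0.02  ]
farR [0.7181 0.0047 0.02  ]
boardL [0.4702 0.0855 0.062 ]
boardR [0.4666 0.0305 0.062 ]
noseL [0.5926 0.0771 0.036 ]
noseR [0.5889 0.0213 0.036 ]
bar0 [0.4104 0.102  0.064 ]
bar1 [0.6268 0.0861 0.064 ]
blockn [0.4024 0.1095 0.026 ]
blockf [0.6542 0.0927 0.026 ]
0.0705155833912064 0.0711132362190539 0.324975179511124
yaw -0.0703834580739376
o [0.63663333 0.04605109]
nearL -0.2412 0.0353
nearR -0.2408 -0.0353
farL 0.0838 0.0356
farR 0.0841 -0.0356
boardL -0.1688 0.0276
boardR -0.1685 -0.0275
noseL -0.0461 0.0279
noseR -0.0459 -0.028
bar0 -0.2296 0.0399
bar1 -0.0127 0.0393
blockn -0.2381 0.0468
blockf 0.0142 0.0477
1.0760716
```

The geometry fits well: wall width is 70.5–71 mm and chute length 325 mm. That puts the rack origin at chute x ≈ -0.107. Next I work out the approach move in tool axes.

```bash
cat >> h.py <<'E'
from scipy.spatial.transform import Rotation as R
O=np.array([.6366,.0461,0]);YAW=-.0704
C=R.from_euler('z',YAW)
def w2c(p): return C.inv().apply(np.asarray(p)-O)
def c2w(p): return C.apply(p)+O
def plan(target):
    from plant import manip
    s=manip.state();q=s["tool_rot"];r=R.from_quat([q[1],q[2],q[3],q[0]])
    M=r.as_matrix();ey=C.as_matrix()[:,1]
    best=None
    for sg in (1,-1):
        X=np.array([0,0,-1.]);Zt=sg*ey;Y=np.cross(Zt,X);G=R.from_matrix(np.c_[X,Y,Zt])
        tw=(r.inv()*G).as_rotvec(degrees=True)
        if best is None or np.linalg.norm(tw)<np.linalg.norm(best[0]): best=(tw,G)
    print("t",round(s["time"],3),"chute tcp mm",(w2c(s["tool_pos"])*1e3).round(1),"F(chute)",C.inv().apply(s["contact_force"]).round(2),"w",round(s["gripper_width"],3))
    print("twist",best[0].round(2),"axes in chute:\n",(C.inv()*best[1]).as_matrix().round(2))
    d=c2w(target)-s["tool_pos"]
    print("delta cm now-axes",(r.inv().apply(d)*100).round(2)," goal-axes",(best[1].inv().apply(d)*100).round(2),"joints",s["joint_pos"].round(2))
E
python3 -c "
from h import *
plan([-.198,-.0095,.15])"
```

```text
t 0.1 chute tcp mm [-395.3 -668.7  230.2] F(chute) [-0.05 -0.17 -0.77] w 0.999
twist [ 2.224e+01 -1.100e-01  1.000e-02] axes in chute:
 [[ 0.  1.  0.]
 [ 0.  0. -1.]
 [-1.  0.  0.]]
delta cm now-axes [  8.13  43.22 -53.53]  goal-axes [  8.02  19.73 -65.92] joints [-1.37  0.05  1.61 -0.    1.48 -0.12]
```

```bash
python3 -m inch '[{"fingers":0,"delta_pos":[0,0,0],"twist":[7.4,0,0]},{"fingers":0,"delta_pos":[0,0,0],"twist":[7.4,0,0]},{"fingers":0,"delta_pos":[0,0,0],"twist":[7.4,0,0]},{"fingers":0,"delta_pos":[0,1,-3],"twist":[0,0,0]},{"fingers":0,"delta_pos":[0,1.5,-5],"twist":[0,0,0]}]'; python3 -m inch '[{"fingers":0,"delta_pos":[0,1.5,-5],"twist":[0,0,0]},{"fingers":0,"delta_pos":[0,1.5,-5],"twist":[0,0,0]},{"fingers":0,"delta_pos":[0,1.5,-5],"twist":[0,0,0]},{"fingers":0,"delta_pos":[0,1.5,-5],"twist":[0,0,0]},{"fingers":0,"delta_pos":[0,1.5,-5],"twist":[0,0,0]}]';  python3 -m inch '[{"fingers":0,"delta_pos":[0,1.5,-5],"twist":[0,0,0]},{"fingers":0,"delta_pos":[0,1.5,-5],"twist":[0,0,0]},{"fingers":0,"delta_pos":[0,1.5,-5],"twist":[0,0,0]},{"fingers":0,"delta_pos":[0,1.5,-5],"twist":[0,0,0]},{"fingers":0,"delta_pos":[0,1.5,-5],"twist":[0,0,0]}]'; python3 -c "
from h import *
plan([-.198,-.0095,.15])"
```

```text
time: 0.72
tool_pos: [0.2256, -0.5152, 0.2306]
tool_rot: [0.481, 0.518, 0.482, -0.517]
contact_force: [0.5, 0.5, 0.4]
gripper_width: 0.499
time: 1.35
tool_pos: [0.3182, -0.2697, 0.2309]
tool_rot: [0.482, 0.517, 0.482, -0.517]
contact_force: [0.9, 0.4, -0.6]
gripper_width: 0.499
time: 1.98
tool_pos: [0.4103, -0.0255, 0.2311]
tool_rot: [0.482, 0.517, 0.482, -0.517]
contact_force: [1.8, -1.0, -0.8]
gripper_width: 0.505
t 1.975 chute tcp mm [-220.7  -87.4  231.1] F(chute) [ 1.85 -0.87 -0.81] w 0.505
twist [ 0.04  0.01 -0.02] axes in chute:
 [[ 0.  1.  0.]
 [ 0.  0. -1.]
 [-1.  0.  0.]]
delta cm now-axes [ 8.11  2.27 -7.79]  goal-axes [ 8.11  2.27 -7.79] joints [-0.24 -0.5   2.08 -0.    1.56  1.4 ]
```

```bash
python3 -m inch '[{"fingers":0,"delta_pos":[0,1.1,-3.9],"twist":[0,0,0]},{"fingers":0,"delta_pos":[2,1.1,-3.9],"twist":[0,0,0]},{"fingers":0,"delta_pos":[3,0,0],"twist":[0,0,0]},{"fingers":0,"delta_pos":[3,0,0],"twist":[0,0,0]},{"fingers":0,"delta_pos":[0,0,0],"twist":[0,0,0]}]'
python3 - <<'E'
from h import *
from plant import viewer
import cv2
plan([-.198,-.0095,.04])
f=viewer.grab_frame("wrist");cv2.imwrite("pics/wrist1.png",f["pixels"]);np.savez("wrist1.npz",**f)
f=viewer.grab_frame("top");cv2.imwrite("pics/top1.png",cv2.resize(f["pixels"][100:310,170:390],None,fx=2.8,fy=2.8))
f=viewer.grab_frame("scene");cv2.imwrite("pics/scene1.png",cv2.resize(f["pixels"][80:330,150:400],None,fx=2.4,fy=2.4))
E
```

```text
time: 2.6
tool_pos: [0.4353, 0.0493, 0.1482]
tool_rot: [-0.481, -0.515, -0.484, 0.519]
contact_force: [1.3, 0.4, -0.1]
gripper_width: 0.499
t 2.6 chute tcp mm [-201.1  -11.   148.2] F(chute) [ 1.22  0.44 -0.09] w 0.499
twist [0.06 0.01 0.38] axes in chute:
 [[ 0.  1.  0.]
 [ 0.  0. -1.]
 [-1.  0.  0.]]
delta cm now-axes [10.81  0.38 -0.15]  goal-axes [10.82  0.31 -0.15] joints [-0.06 -0.35  2.11 -0.    1.38  1.58]
```

View pics/wrist1.png

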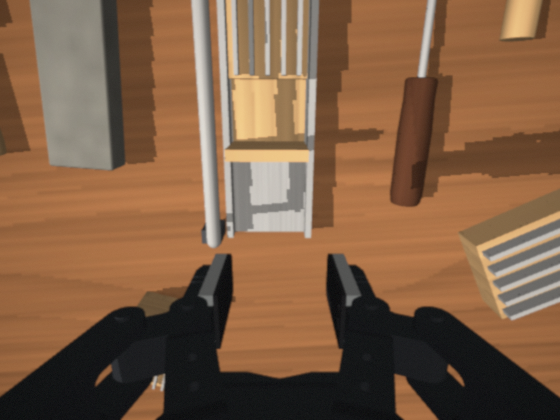

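View pics/scene1.png

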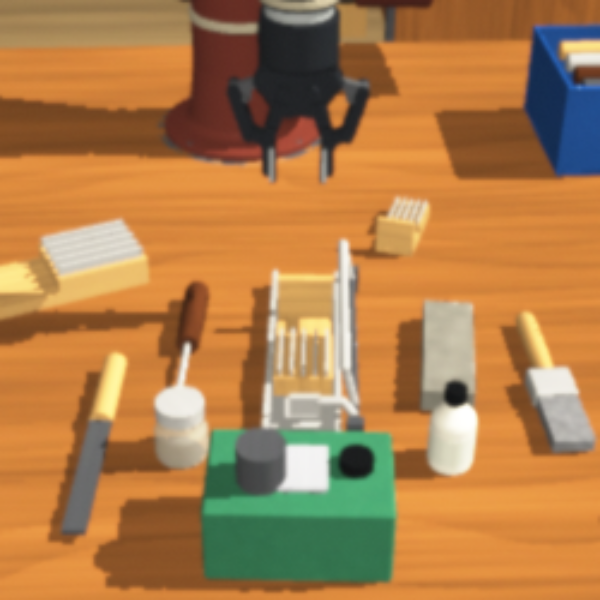

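The wrist view shows the half-open fingertips at (222,262) and (337,262), with the bar (207,120) and the rack board (265,152) ahead of them. I'll measure the tips from the depth image.

Run:
```python
from h import *
import cv2
g=np.load("wrist1.npz");Z=g["range_z"];Kw=g["K"];Tw=g["pose"]
v,u=np.mgrid[240:345:1,150:410:1]
z=Z[240:345,150:410]
p=np.stack([(u-Kw[0,2])/Kw[0,0]*z,(v-Kw[1,2])/Kw[1,1]*z,z],-1)
w=w2c((p.reshape(-1,3)@Tw[:3,:3].T)+Tw[:3,3]).reshape(p.shape)
m=(z>0)&(w[...,2]>.135)&(w[...,2]<.26)
for s,name in ((w[...,1]>-.011,"L"),(w[...,1]<-.011,"R")):
    q=w[m&s]*1e3
    print(name,len(q))
    for lo in range(140,215,8):
        k=q[(q[:,2]>=lo)&(q[:,2]<lo+8)]
        if len(k)>5: print(lo,len(k),"x",np.percentile(k[:,0],[2,98]).round(1),"y",np.percentile(k[:,1],[2,98]).round(1))
```

```text
L 4910
148 116 x [-210.  -189.4] y [11.7 18.2]
156 364 x [-210.2 -189.2] y [11.7 24.8]
164 451 x [-210.5 -189.1] y [11.8 25.1]
172 520 x [-210.3 -189. ] y [11.7 25.1]
180 674 x [-209.8 -188.9] y [11.8 23.8]
188 609 x [-206.7 -186.6] y [12.  32.1]
196 1075 x [-195.6 -186.8] y [12.3 31. ]
204 506 x [-195.3 -187.5] y [11.1 29.1]
212 579 x [-184.3 -182.5] y [ 7.2 19.1]
R 4918
148 115 x [-210.  -189.5] y [-37.  -30.7]
156 363 x [-210.  -189.2] y [-43.4 -30.6]
164 446 x [-210.5 -189.1] y [-44.  -30.7]
172 530 x [-210.2 -189.1] y [-44.  -30.6]
180 658 x [-209.8 -188.9] y [-42.8 -30.6]
188 639 x [-206.9 -186.5] y [-50.9 -30.9]
196 1049 x [-195.4 -186.8] y [-49.8 -31.1]
204 520 x [-195.5 -187.6] y [-48.  -29.7]
212 587 x [-184.1 -182.4] y [-37.9 -26.1]
```

Each finger spans about 36 mm outward from the TCP and ±10.5 mm along the chute, and both fit the plan. Descending behind the rack.

```bash
python3 -m inch '[{"fingers":0,"delta_pos":[3,0.2,0],"twist":[0,0,0]},{"fingers":0,"delta_pos":[3,0,0],"twist":[0,0,0]},{"fingers":0,"delta_pos":[3,0,0],"twist":[0,0,0]},{"fingers":0,"delta_pos":[2,0,0],"twist":[0,0,0]},{"fingers":0,"delta_pos":[0,0,0],"twist":[0,0,0]}]';python3 -c "
from h import *
plan([-.198,.030,.036])"
```

```text
time: 3.38
tool_pos: [0.4394, 0.0487, 0.0413]
tool_rot: [-0.482, -0.517, -0.482, 0.517]
contact_force: [-0.1, 0.4, 0.8]
gripper_width: 0.497
t 3.375 chute tcp mm [-196.9  -11.3   41.3] F(chute) [-0.09  0.43  0.79] w 0.497
twist [0.02 0.   0.07] axes in chute:
 [[ 0.  1.  0.]
 [ 0.  0. -1.]
 [-1.  0.  0.]]
delta cm now-axes [ 0.53 -0.11 -4.13]  goal-axes [ 0.53 -0.11 -4.13] joints [-0.06 -0.19  2.18  0.    1.15  1.58]
```

```bash
python3 -m inch '[{"fingers":0,"delta_pos":[0,0,-0.8],"twist":[0,0,0]},{"fingers":0,"delta_pos":[0,0,-0.8],"twist":[0,0,0]},{"fingers":0,"delta_pos":[0,0,-0.8],"twist":[0,0,0]},{"fingers":0,"delta_pos":[0,0,-0.5],"twist":[0,0,0]},{"fingers":0,"delta_pos":[0,0,0],"twist":[0,0,0]}]';python3 -c "
from h import *
plan([-.198,.030,.036])"
```

```text
time: 4.0
tool_pos: [0.4419, 0.0782, 0.0415]
tool_rot: [0.483, 0.517, 0.482, -0.517]
contact_force: [1.6, -2.8, 1.6]
gripper_width: 0.501
t 4.0 chute tcp mm [-196.5   18.3   41.5] F(chute) [ 1.81 -2.68  1.59] w 0.501
twist [ 0.09 -0.   -0.03] axes in chute:
 [[ 0.  1.  0.]
 [ 0.  0. -1.]
 [-1.  0.  0.]]
delta cm now-axes [ 0.55 -0.15 -1.17]  goal-axes [ 0.55 -0.15 -1.17] joints [ 0.01 -0.18  2.17  0.    1.15  1.65]
```

```bash
python3 -m inch '[{"fingers":0,"delta_pos":[0.4,0,-0.5],"twist":[0,0,0]},{"fingers":0,"delta_pos":[0,0,-0.6],"twist":[0,0,0]},{"fingers":0,"delta_pos":[0,0,0],"twist":[0,0,0]},{"fingers":0,"delta_pos":[0,0,0],"twist":[0,0,0]},{"fingers":0,"delta_pos":[0,0,0],"twist":[0,0,0]}]';python3 - <<'E'
from h import *
from plant import viewer
import cv2
plan([-.0505,.030,.036])
f=viewer.grab_frame("top");cv2.imwrite("pics/top2.png",cv2.resize(f["pixels"][100:310,170:390],None,fx=2.8,fy=2.8))
f=viewer.grab_frame("scene");cv2.imwrite("pics/scene2.png",cv2.resize(f["pixels"][130:330,190:370],None,fx=3,fy=3))
E
```

```text
time: 4.62
tool_pos: [0.4413, 0.0885, 0.036]
tool_rot: [-0.482, -0.516, -0.483, 0.518]
contact_force: [0.9, -5.4, -1.9]
gripper_width: 0.499
t 4.625 chute tcp mm [-197.8   28.6   36. ] F(chute) [ 1.3  -5.34 -1.89] w 0.499
twist [0.05 0.07 0.14] axes in chute:
 [[ 0.  1.  0.]
 [ 0.  0. -1.]
 [-1.  0.  0.]]
delta cm now-axes [-0.03 14.73 -0.13]  goal-axes [ 0.   14.73 -0.14] joints [ 0.03 -0.16  2.17 -0.    1.14  1.67]
```

View pics/scene2.png

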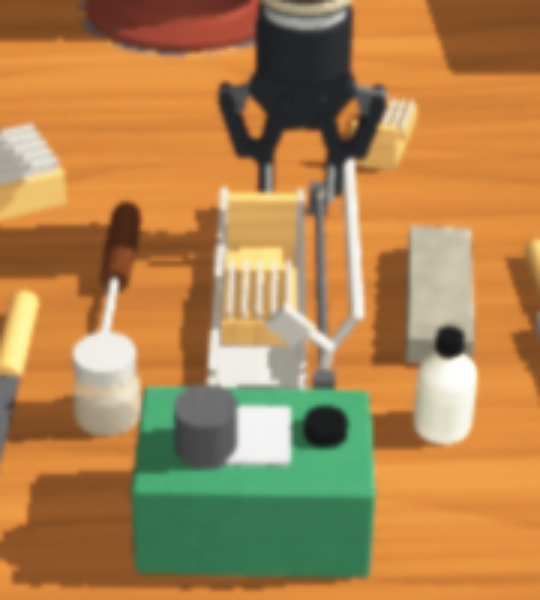

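View pics/top2.png

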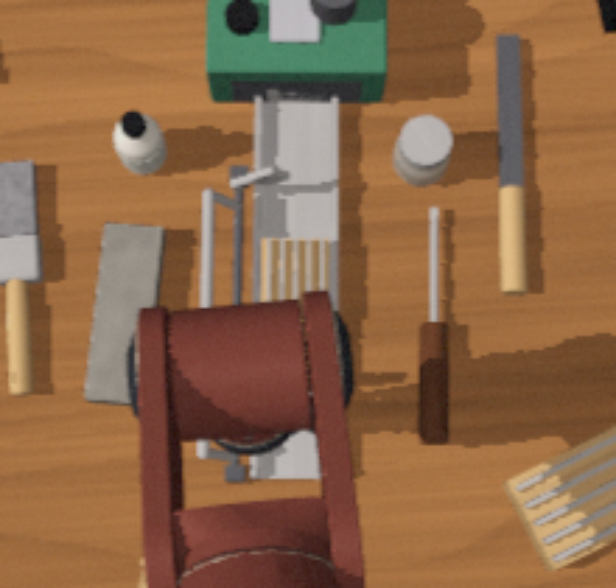

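The gate is up: its blade is swung left at (285,320) in the scene crop, and the bar is at (207,250) in the top crop. I'll check the bar's y, then push.

```bash
python3 -c "
from h import *
for v in (215,250,300): print(w2c(ray(170+(207+.5)/2.8-.5,100+(v+.5)/2.8-.5,.06)))"
python3 -m inch '[{"fingers":0,"delta_pos":[0,0.8,-0.1],"twist":[0,0,0]},{"fingers":0,"delta_pos":[0,0.8,0],"twist":[0,0,0]},{"fingers":0,"delta_pos":[0,0.8,0],"twist":[0,0,0]},{"fingers":0,"delta_pos":[0,0.8,0],"twist":[0,0,0]},{"fingers":0,"delta_pos":[0,0.8,0],"twist":[0,0,0]}]';python3 - <<'E'
from h import *
plan([-.0505,.030,.036])
E
```

```text
[-0.03298023  0.07134218  0.06      ]
[-0.06216835  0.07077255  0.06      ]
[-0.10329914  0.06996986  0.06      ]
time: 5.35
tool_pos: [0.4793, 0.087, 0.0354]
tool_rot: [-0.48, -0.515, -0.484, 0.519]
contact_force: [-5.2, -3.0, 2.0]
gripper_width: 0.504
t 5.35 chute tcp mm [-159.8   29.8   35.4] F(chute) [-4.99 -3.31  2.05] w 0.504
twist [0.06 0.05 0.47] axes in chute:
 [[ 0.  1.  0.]
 [ 0.  0. -1.]
 [-1.  0.  0.]]
delta cm now-axes [-1.500e-01  1.093e+01 -1.000e-02]  goal-axes [-0.06 10.93 -0.02] joints [ 0.03 -0.06  2.08 -0.    1.13  1.67]
```

```bash
python3 -m inch '[{"fingers":0,"delta_pos":[0,0.8,0],"twist":[0,0,0]},{"fingers":0,"delta_pos":[0,0.8,0],"twist":[0,0,0]},{"fingers":0,"delta_pos":[0,0.8,0],"twist":[0,0,0]},{"fingers":0,"delta_pos":[0,0.8,0],"twist":[0,0,0]},{"fingers":0,"delta_pos":[0,0.8,0],"twist":[0,0,0]}]';python3 - <<'E'
from h import *
plan([-.0505,.030,.036])
from plant import viewer
import cv2
f=viewer.grab_frame("scene");cv2.imwrite("pics/scene3.png",cv2.resize(f["pixels"][130:330,190:370],None,fx=3,fy=3))
E
```

```text
time: 5.98
tool_pos: [0.5192, 0.0842, 0.0353]
tool_rot: [-0.48, -0.515, -0.484, 0.519]
contact_force: [-6.0, -3.3, 2.2]
gripper_width: 0.499
t 5.975 chute tcp mm [-119.8   29.8   35.3] F(chute) [-5.71 -3.74  2.18] w 0.499
twist [0.06 0.05 0.47] axes in chute:
 [[ 0.  1.  0.]
 [ 0.  0. -1.]
 [-1.  0.  0.]]
delta cm now-axes [-0.12  6.93 -0.01]  goal-axes [-0.07  6.93 -0.02] joints [ 0.02  0.03  1.98 -0.    1.13  1.66]
```

View pics/scene3.png

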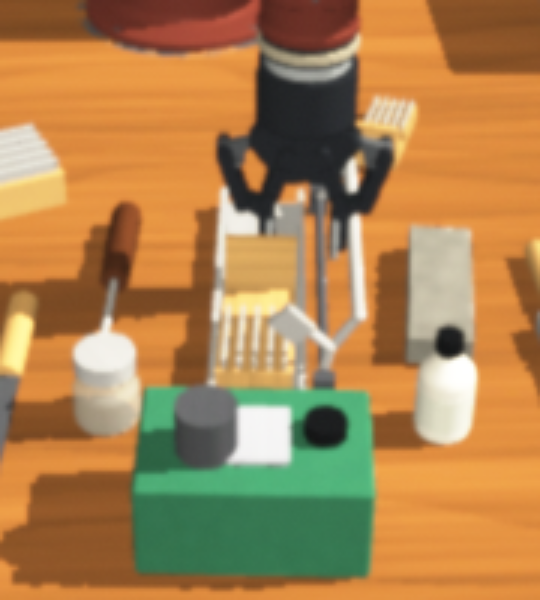

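The right finger is on the board at (265,225), the rack slides, the gate stays up and the nose is going under the blade. Continuing.

```bash
python3 -m inch '[{"fingers":0,"delta_pos":[0,0.8,0],"twist":[0,0,0]},{"fingers":0,"delta_pos":[0,0.8,0],"twist":[0,0,0]},{"fingers":0,"delta_pos":[0,0.8,0],"twist":[0,0,0]},{"fingers":0,"delta_pos":[0,0.8,0],"twist":[0,0,0]},{"fingers":0,"delta_pos":[0,0.8,0],"twist":[0,0,0]}]';python3 -m inch '[{"fingers":0,"delta_pos":[0,0.6,0],"twist":[0,0,0]},{"fingers":0,"delta_pos":[0,0.5,0],"twist":[0,0,0]},{"fingers":0,"delta_pos":[0,0.5,0],"twist":[0,0,0]},{"fingers":0,"delta_pos":[0,0.3,0],"twist":[0,0,0]},{"fingers":0,"delta_pos":[0,0.2,0],"twist":[0,0,0]}]';python3 - <<'E'
from h import *
plan([-.0505,.030,.036])
from plant import viewer
import cv2
f=viewer.grab_frame("scene");cv2.imwrite("pics/scene4.png",cv2.resize(f["pixels"][130:330,190:370],None,fx=3,fy=3))
E
```

```text
time: 6.65
tool_pos: [0.559, 0.0814, 0.0352]
tool_rot: [-0.48, -0.515, -0.484, 0.519]
contact_force: [-5.0, -3.1, 1.0]
gripper_width: 0.502
time: 7.28
tool_pos: [0.5799, 0.0799, 0.0352]
tool_rot: [-0.48, -0.515, -0.484, 0.519]
contact_force: [-5.0, -2.7, 1.6]
gripper_width: 0.502
t 7.275 chute tcp mm [-58.9  29.8  35.2] F(chute) [-4.81 -3.04  1.57] w 0.502
twist [0.05 0.05 0.48] axes in chute:
 [[ 0.  1.  0.]
 [ 0.  0. -1.]
 [-1.  0.  0.]]
delta cm now-axes [-0.09  0.84 -0.02]  goal-axes [-0.08  0.84 -0.02] joints [ 0.01  0.17  1.84 -0.    1.14  1.65]
```

View pics/scene4.png

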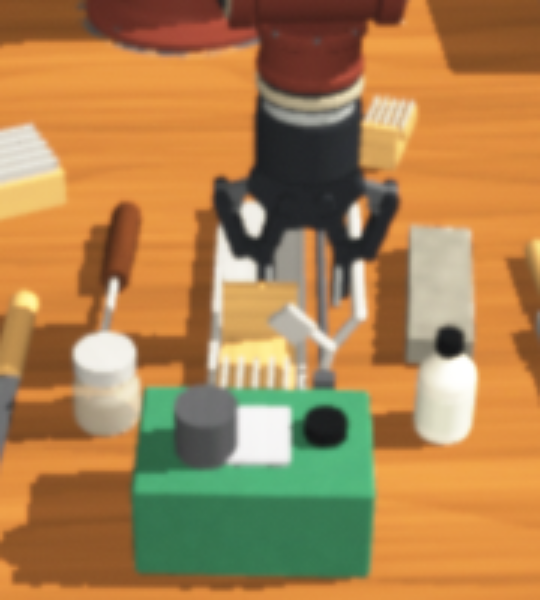

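```bash
python3 -m inch '[{"fingers":0,"delta_pos":[0,0.3,0],"twist":[0,0,0]},{"fingers":0,"delta_pos":[0,0.2,0],"twist":[0,0,0]},{"fingers":0,"delta_pos":[0,0.1,0],"twist":[0,0,0]},{"fingers":0,"delta_pos":[0,0,0],"twist":[0,0,0]}]';python3 -m inch '[{"fingers":0,"delta_pos":[0,0.1,0],"twist":[0,0,0]},{"fingers":0,"delta_pos":[0,0.1,0],"twist":[0,0,0]}]';python3 -m inch '[{"fingers":0,"delta_pos":[0,0.1,0],"twist":[0,0,0]}]';python3 -c "
from h import *
plan([-.0505,.030,.036])"
```

```text
time: 7.82
tool_pos: [0.5859, 0.0795, 0.0351]
tool_rot: [-0.48, -0.515, -0.484, 0.519]
contact_force: [-5.0, -4.2, 0.7]
gripper_width: 0.501
time: 8.07
tool_pos: [0.5877, 0.0794, 0.0351]
tool_rot: [-0.48, -0.515, -0.484, 0.519]
contact_force: [-5.7, -4.6, 1.4]
gripper_width: 0.502
time: 8.2
tool_pos: [0.5887, 0.0793, 0.0351]
tool_rot: [-0.48, -0.515, -0.484, 0.519]
contact_force: [-5.9, -2.3, 1.4]
gripper_width: 0.5
t 8.2 chute tcp mm [-50.1  29.8  35.1] F(chute) [-5.76 -2.69  1.38] w 0.5
twist [0.05 0.05 0.49] axes in chute:
 [[ 0.  1.  0.]
 [ 0.  0. -1.]
 [-1.  0.  0.]]
delta cm now-axes [-0.09 -0.04 -0.02]  goal-axes [-0.09 -0.04 -0.02] joints [ 0.01  0.18  1.82 -0.    1.15  1.65]
```

```bash
python3 -m inch '[{"fingers":0,"delta_pos":[0,0.1,0],"twist":[0,0,0]}]'|grep -E "pos|force";python3 -m inch '[{"fingers":0,"delta_pos":[0,0.1,0],"twist":[0,0,0]}]'|grep -E "pos|force"
python3 - <<'E'
from h import *
plan([-.0505,.030,.036])
from plant import viewer
import cv2
f=viewer.grab_frame("wrist");cv2.imwrite("pics/wrist5.png",f["pixels"])
f=viewer.grab_frame("top");cv2.imwrite("pics/top5.png",cv2.rotate(cv2.resize(f["pixels"][125:280,230:310],None,fx=5,fy=5,interpolation=cv2.INTER_CUBIC),cv2.ROTATE_90_CLOCKWISE))
E
```

```text
tool_pos: [0.589, 0.0793, 0.0351]
contact_force: [-10.4, -3.0, 6.0]
tool_pos: [0.589, 0.0793, 0.0351]
contact_force: [-14.5, -3.8, 9.0]
t 8.45 chute tcp mm [-49.8  29.8  35.1] F(chute) [-14.17  -4.8    8.97] w 0.498
twist [0.03 0.07 0.77] axes in chute:
 [[ 0.  1.  0.]
 [ 0.  0. -1.]
 [-1.  0.  0.]]
delta cm now-axes [-0.09 -0.07 -0.02]  goal-axes [-0.09 -0.07 -0.02] joints [ 0.01  0.19  1.81 -0.    1.15  1.65]
```

View pics/top5.png

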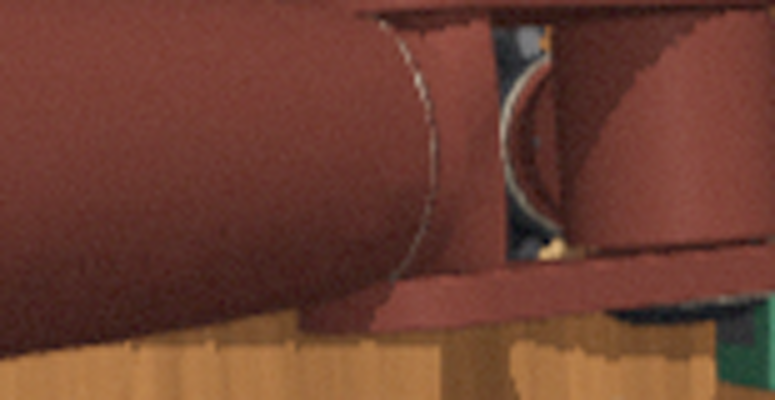

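View pics/wrist5.png

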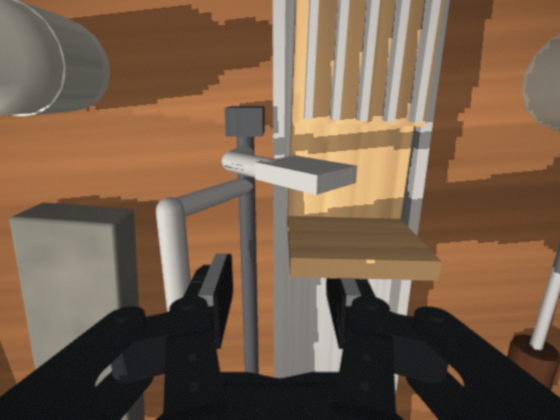

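The force rose sharply at TCP x -49.8 mm (predicted -50.5), so the rack is against the stop. The wrist view shows the blade (305,172) over the gap between the board (360,265) and the blanks (365,115). I'll back off a few mm, then let the gate down.

```bash
python3 -m inch '[{"fingers":0,"delta_pos":[0,-0.3,0],"twist":[0,0,0]},{"fingers":0,"delta_pos":[0,-0.3,0],"twist":[0,0,0]},{"fingers":0,"delta_pos":[0,0,0],"twist":[0,0,0]}]';python3 -m inch '[{"fingers":0,"delta_pos":[0,0,0.5],"twist":[0,0,0]},{"fingers":0,"delta_pos":[0,0,0.5],"twist":[0,0,0]}]'
python3 - <<'E'
from h import *
plan([-.055,-.0105,.036])
from plant import viewer
import cv2
f=viewer.grab_frame("wrist");cv2.imwrite("pics/wrist6.png",f["pixels"])
E
```

```text
time: 8.93
tool_pos: [0.5874, 0.0791, 0.0362]
tool_rot: [-0.482, -0.517, -0.482, 0.518]
contact_force: [0.2, -5.6, -2.1]
gripper_width: 0.5
time: 9.18
tool_pos: [0.5872, 0.0696, 0.0372]
tool_rot: [-0.482, -0.517, -0.483, 0.517]
contact_force: [-0.1, -3.8, 2.0]
gripper_width: 0.5
t 9.175 chute tcp mm [-50.9  19.9  37.2] F(chute) [ 0.17 -3.82  1.96] w 0.5
twist [ 0.04 -0.02  0.04] axes in chute:
 [[ 0.  1.  0.]
 [ 0.  0. -1.]
 [-1.  0.  0.]]
delta cm now-axes [ 0.12 -0.41  3.04]  goal-axes [ 0.12 -0.41  3.04] joints [-0.01  0.17  1.83  0.    1.14  1.63]
```

View pics/wrist6.png

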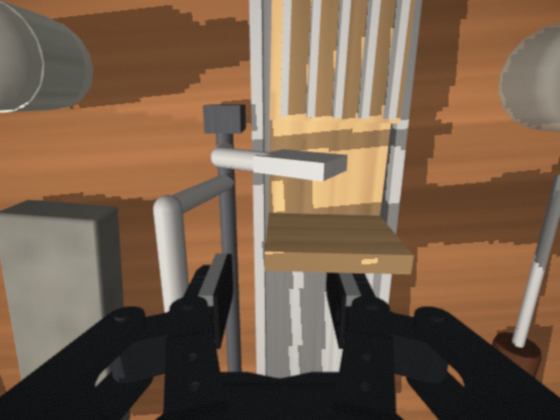

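The blade is coming down between the board and the blanks. I'll give it a little more clearance and continue inward.

```bash
python3 -m inch '[{"fingers":0,"delta_pos":[0,-0.4,0],"twist":[0,0,0]},{"fingers":0,"delta_pos":[0,0,0.5],"twist":[0,0,0]},{"fingers":0,"delta_pos":[0,0,0.5],"twist":[0,0,0]},{"fingers":0,"delta_pos":[0,0,0.5],"twist":[0,0,0]},{"fingers":0,"delta_pos":[0,0,0.5],"twist":[0,0,0]}]';python3 -m inch '[{"fingers":0,"delta_pos":[0,0,0.5],"twist":[0,0,0]},{"fingers":0,"delta_pos":[0,0,0.6],"twist":[0,0,0]},{"fingers":0,"delta_pos":[0,0,0],"twist":[0,0,0]}]'
python3 - <<'E'
from h import *
plan([-.055,-.0105,.036])
from plant import viewer
import cv2
f=viewer.grab_frame("wrist");cv2.imwrite("pics/wrist7.png",f["pixels"])
E
```

```text
time: 9.85
tool_pos: [0.5815, 0.0497, 0.0367]
tool_rot: [-0.482, -0.517, -0.483, 0.517]
contact_force: [0.9, -3.0, -1.8]
gripper_width: 0.504
time: 10.22
tool_pos: [0.5814, 0.0389, 0.0374]
tool_rot: [0.482, 0.517, 0.482, -0.517]
contact_force: [-1.3, -0.1, 0.3]
gripper_width: 0.503
t 10.225 chute tcp mm [-54.6 -11.1  37.4] F(chute) [-1.24 -0.17  0.32] w 0.503
twist [ 0.01 -0.04 -0.01] axes in chute:
 [[ 0.  1.  0.]
 [ 0.  0. -1.]
 [-1.  0.  0.]]
delta cm now-axes [ 0.14 -0.04 -0.06]  goal-axes [ 0.14 -0.04 -0.06] joints [-0.06  0.15  1.85  0.    1.14  1.58]
```

View pics/wrist7.png

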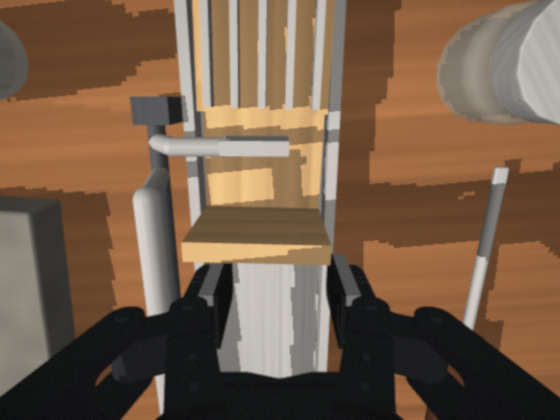

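The gate is shut in the gap (blade at (255,148)) and there is no contact force. Lifting away, then moving back for a final check.

```bash
python3 -m inch '[{"fingers":0,"delta_pos":[-2,-0.3,0],"twist":[0,0,0]},{"fingers":0,"delta_pos":[-3,0,0],"twist":[0,0,0]},{"fingers":0,"delta_pos":[-4,0,0],"twist":[0,0,0]},{"fingers":0,"delta_pos":[-4,0,0],"twist":[0,0,0]},{"fingers":0,"delta_pos":[-4,0,2],"twist":[0,0,0]}]';python3 -m inch '[{"fingers":0,"delta_pos":[0,-1,5],"twist":[0,0,0]},{"fingers":0,"delta_pos":[0,-1,5],"twist":[0,0,0]},{"fingers":0,"delta_pos":[0,-1,5],"twist":[0,0,0]},{"fingers":0,"delta_pos":[0,-1,5],"twist":[0,0,0]},{"fingers":0,"delta_pos":[0,-1,5],"twist":[0,0,0]}]'; python3 -m inch '[{"fingers":0,"delta_pos":[0,-2,3],"twist":[0,0,0]},{"fingers":0,"delta_pos":[0,0,0],"twist":[0,0,0]},{"fingers":0,"delta_pos":[0,0,0],"twist":[0,0,0]}]'
python3 - <<'E'
from h import *
plan([-.055,-.0105,.036])
from plant import viewer
import cv2
f=viewer.grab_frame("top");cv2.imwrite("pics/top8.png",cv2.rotate(cv2.resize(f["pixels"][125:280,230:310],None,fx=5,fy=5,interpolation=cv2.INTER_CUBIC),cv2.ROTATE_90_CLOCKWISE))
cv2.imwrite("pics/top8f.png",f["pixels"])
f=viewer.grab_frame("scene");cv2.imwrite("pics/scene8.png",cv2.resize(f["pixels"][130:330,190:370],None,fx=3,fy=3))
E
```

```text
time: 10.9
tool_pos: [0.5769, 0.0202, 0.2105]
tool_rot: [0.483, 0.517, 0.482, -0.516]
contact_force: [0.7, 0.2, 0.8]
gripper_width: 0.501
time: 11.52
tool_pos: [0.5093, -0.2279, 0.2093]
tool_rot: [0.483, 0.517, 0.482, -0.517]
contact_force: [-0.5, 0.1, -0.5]
gripper_width: 0.499
time: 11.9
tool_pos: [0.488, -0.2547, 0.2083]
tool_rot: [0.483, 0.517, 0.482, -0.517]
contact_force: [-0.5, 0.5, 0.5]
gripper_width: 0.501
t 11.9 chute tcp mm [-127.1 -310.5  208.3] F(chute) [-0.58  0.47  0.5 ] w 0.501
twist [ 0.06  0.01 -0.08] axes in chute:
 [[ 0.  1.  0.]
 [ 0.  0. -1.]
 [-1.  0.  0.]]
delta cm now-axes [ 17.24   7.22 -30.  ]  goal-axes [ 17.23   7.21 -30.  ] joints [-0.62 -0.11  1.81  0.    1.44  1.02]
```

View pics/top8.png

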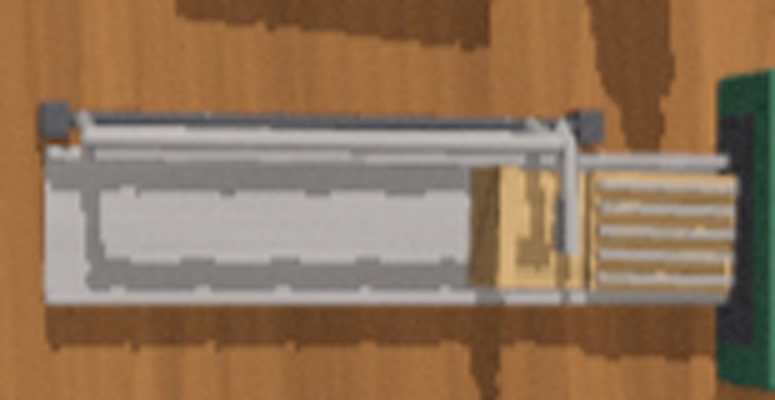

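View pics/scene8.png

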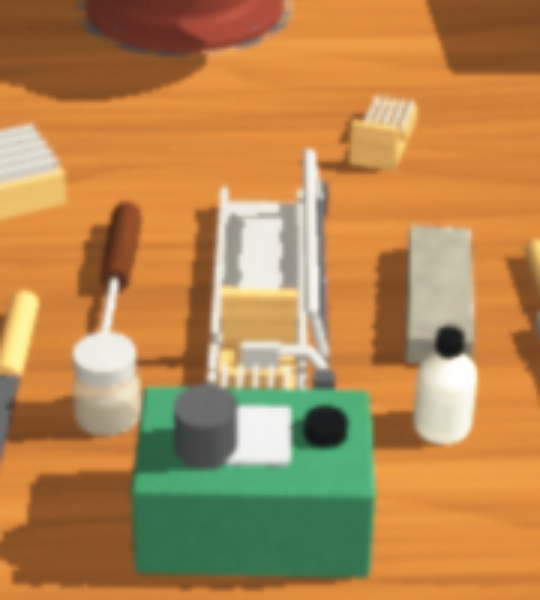

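View pics/top8f.png

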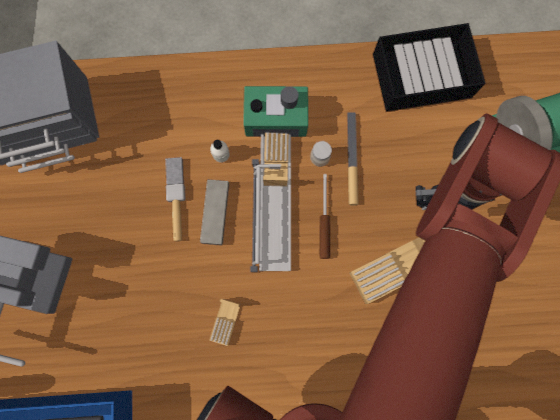

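```bash
python3 -c "
from h import *
for a,b,z in ((500,168,.062),(500,285,.062),(470,228,.012),(736,175,.036),(734,290,.036),(560,141,.064),(80,133,.064)): print(a,(w2c(rc(a,b,z))*1e3).round(1))"
```

```text
500 [-40.2  26.8  62. ]
500 [-39.9 -26.1  62. ]
470 [-41.3  -0.3  12. ]
736 [82.4 25.5 36. ]
734 [ 81.7 -29.   36. ]
560 [-12.6  39.3  64. ]
80 [-229.6   39.9   64. ]
```

```bash
python3 -c "
from plant import manip
print(manip.job_done()); s=manip.state(); print(s['time'],s['contact_force'])"
```

```text
the job is handed in; nothing more can be done
None
the job is handed in; nothing more can be done
```

The rack is home against the stop with the gate shut behind the blanks, and I handed the job in after about 12 s of the 38 s allowed. No verdict was reported.

**What I did:** With the fingers half open, the left one pushed the bar outward to about y = 71 mm, roughly 0.74 rad. It held the gate there while the right finger pushed the rack about 129 mm along the chute. I stopped when the push force rose from about 5 N to 14 N at the stop. I then backed off a few mm, let the gate down slowly, lifted the hand clear and moved it aside.

**Last checks, from the top view:**
- **Rack:** the rear face of the board is at chute x ≈ -40 mm, so the rack's origin is at about +22 mm, the home position. The nose measures about 82 mm against the stop at 84 mm. The 2 mm difference is within the camera calibration.
- **Gate:** the bar is back where it was at the start, with the blade in the gap behind the blanks.
- **Loose tools:** by eye, they look to be where they were; I did not measure them.
- **Robot:** the force reading with the hand clear was about 0.5 N per axis, which is noise.

The final state reading I tried right after handing in was refused, so these checks are from just before it.

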